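# First in, first out: polishing compound on the flow rack

### The job

In the rack's near lane of compound cartons, take the oldest one, at the low front end against the stop, and stand it upright on the clear part of the honing board; the two behind roll down by themselves. Then load the fresh carton standing beyond the rack's high end into the back of the same lane, lengthwise behind the others, so that the lane is closed up with no gaps. Set the cartons down rather than dropping them, leave the two following cartons in their lane, and do not disturb the oil tin or the flat cartons in the other lane.

Things in the scene. Friction and masses are not known exactly. Their poses are not given: they have to be found in the camera images.
- lane: Task lane: of the fixed aluminium rack's two sloped roller lanes, the one nearer the robot. Origin: centre line, inner face of the front stop, level with the roller tops. x runs up the lane to its rear, z square to the roller bed, y across. Slope 0.13 rad; roller tops are 55 mm above the bench at the front. Stop: 28 mm above the rollers, 80 mm wide. The low front points roughly to world -y.
- lane_rear (a point): Open rear end of the task lane, on its centre line at roller-top level, 320 mm up from the stop, axes as the lane. Side plates: 12 mm above the rollers, 72 mm apart inside, 92 mm over their rims. Free rollers 20 mm thick every 30 mm: a carton set on them rolls down by itself (0.1 to 0.5 m/s) to the stop or the carton before it, within 2 s.
- oldest_mid (a point): Centre of the oldest carton: plain cardboard, 90 mm along its x, 60 mm along y, 80 mm tall along z, 0.3 to 0.56 kg. It stands first in the task lane, against the front stop, lengthwise and tilted with the lane; its neighbour touches it behind. Its 60 mm width is free to grip on both sides above the 12 mm side plates.
- second_mid (a point): Centre of the second carton, same kind and size, next behind the oldest in the task lane. It rolls down to the stop when the oldest is lifted out.
- third_mid (a point): Centre of the third carton, same kind and size, last in the task lane at the start; it follows the second.
- fresh_mid (a point): Centre of the fresh carton, same kind and size (90 mm along its x, 60 mm along y, 80 mm tall along z), standing upright on the bench beyond the lane's high rear end (world +y), its length within 0.6 rad of world x. Either end may go first into the lane.
- board_clear (a point): Middle of the clear part of the honing board, on its upper face, 18 mm above the bench. Fixed wooden board 280 (x) by 150 (y) by 18 mm: from this point it reaches 100 mm in -x, 75 mm either way in y, and in +x 115 mm clear up to a whetstone that stands 22 mm above the board. It lies beyond the lane's low front end (world -y).
- lane2: The rack's other lane, 125 mm from the task lane (centre to centre) on the side away from the robot. Origin and axes as for the task lane. It holds two flat cartons, 140 x 60 x 40 mm. Leave alone.
- flat_front: First flat carton (140 along x, 60 along y, 40 mm tall) of the other lane; origin at the centre of its underside. Leave alone.
- flat_rear: Second flat carton of the other lane, the same. Leave alone.
- oil_tin: Round metal tin, 68 mm across, 105 mm tall, standing 100 mm or more from the fresh carton, centre to centre; origin at the centre of its underside. Leave alone.

How it is judged:
By the outcome, as a careful person would: the job done as asked, in the order asked, and still so for the second after the job is handed in, with the robot touching nothing.
It also fails if it takes over 58 s, if anything falls off the work surface, if the arm or the gripper's body presses on something with over 40 N, if the wrist force passes 120 N, or if a joint passes its speed limit or range.

### The arm

A 6-joint arm with a two-finger parallel gripper is mounted at the origin on the work surface. World frame = base frame: x ahead of the robot, y to its left, z up, the work surface at z = 0. Lengths are in mm, angles in rad, forces in N, time in s.
With the tool pointing down it reaches from about 350 to 875 mm from the base axis. Payload 4.2 kg.
Tool frame: the origin (TCP) lies between the finger pads; the fingertips stand 11 mm ahead of it and the grasp point (between the pads) lies 8 mm behind it; z points along the fingers, y is the direction in which the jaws open and shut (so a half turn about z gives the same grasp; the last joint's range is limited). The gripper opens to 85 mm and grips with 20 to 120 N. Pads are 22 mm wide; open, the fingers measure 114 mm over their backs; the gripper's body (76 mm by 85 mm) begins 54 mm behind the grasp point. The pads swing forward as they close: fully open they stand 13 mm farther back than shut.
Start: joints at [-0.849, 0.385, 0.008, 0, -1.194, -0.259], TCP at [279.046, -559.225, 216.512] pointing down, gripper open.
Joint ranges: [-3.14, 3.14], [-1.21, 2.06], [-1.07, 1.41], [-3.16, 2.05], [-2.99, -0.16], [-3.1, 3.1]. Speed limits (rad/s): [2.79, 2.79, 3.14, 3.14, 3.14, 3.14].

### API

Orientations are given as a unit quaternion [x, y, z, w].
In Python, from bench import * gives the robot as it stands.
- The arm moves only by the tool servo_tool, never from a script. Its argument "rows" is a list of rows, each a list of 7 numbers: the opening, from 0 (shut) to 1 (fully open), then the shift along the tool's x, y, z in cm, then the turn, a rotation vector about the tool's x, y, z in degrees. A call has 1 to 12 rows; each row shifts and turns the commanded pose from where the row before left it, along the tool's axes as they then stand; what a row does not reach is not made up. A row lasts 1/10 s, in which the tool goes at most 50 mm and 8.59 degrees, less where a joint would pass 70% of its speed; a pose out of reach is approached as far as the arm can. A call is refused whole if a number of a shift passes 5 or a number of a turn 8.59, either way. A call with a gripper value outside its range is refused whole. The fingers move at their own pace and stop on an object; the grip force is fixed at half the most. Time passes only in rows, so rows that do not move let the fingers close. It gives the time, the measured TCP pose, the force and the opening at its end, in the units of the state.
- read_state(): the state, without advancing time (a new reading comes with each control period).
- get_image(name): name is "scene" or "top" or "wrist"; returns a dict with "image" (384x512x3 uint8, red, green, blue), "mtx" (3x3 intrinsics, pixels), "k1" (the pictures are not rectified: a ray, as slopes to the right and down, at radius r is drawn at 1 + k1 r^2 times it, then the intrinsics apply), "extrinsics" (4x4, takes a point from camera to world coordinates). Camera axes: x right, y up, looking along -z (the intrinsics and any distortion apply to the point x, -y, -z); pixel columns grow to the right and rows downward; lengths in mm; the calibration is good to about 2 mm. A picture is of the moment at which its call begins. There is no depth.
- job_done(): hands the job in, once; it reports no verdict.
The state is a dict: "clock": time; "joints": joint angles; "joint_vel": joint speeds; "joint_efforts": joint torques, N m; "position": TCP position; "ee_rot": TCP orientation; "contact_force": force on the tool from outside, world axes, zero at the start; "wrist_torque": the same for the moment, N m; "gripper_width": finger opening in mm.
Only numpy, scipy, OpenCV 4.12 (cv2) and the standard library are available. Lean on these libraries where they do the work, as an engineer would, in place of code of your own. Each camera call takes 0.05 s, during which the arm holds its last target. There are 200 camera calls.

## Working session

There is one attempt and no reset: what is moved stays moved. The work goes in short steps, Python scripts to look and compute and a tool call to move; the robot and the scene stay as the last step left them, time stands still between calls to the robot, and variables do not carry over. Pictures are saved under pics/ and viewed, about 8 in all and at most 12, crops included, and the job is handed in when it is done.

Besides the shell and the picture viewer there is one more tool, called after ">>>" as a command line: name --pt "numbers of a row" for each row, then --argument value for the rest. servo_tool: Moves the arm, as the interface text tells. Its arguments: {"type":"object","properties":{"rows":{"type":"array","items":{"type":"array","items":{"type":"number"}}}},"required":["rows"]}

```bash
mkdir -p pics; cat > h.py <<'E'
from bench import *
import numpy as np, cv2
from scipy.spatial.transform import Rotation as R
def grab(n,f=None):
    d=get_image(n)
    if f: cv2.imwrite('pics/'+f,d['image'][:,:,::-1])
    return d
def ray(d,u,v):
    K=np.array(d['mtx']);x=(u-K[0,2])/K[0,0];y=(v-K[1,2])/K[1,1]
    k=d['k1'];a,b=x,y
    for _ in range(20):
        s=1+k*(a*a+b*b);a,b=x/s,y/s
    T=np.array(d['extrinsics']);return T[:3,3],T[:3,:3]@np.array([a,-b,-1])
def onz(d,u,v,z):
    o,r=ray(d,u,v);return o+r*(z-o[2])/r[2]
def proj(d,p):
    T=np.array(d['extrinsics']);c=T[:3,:3].T@(np.array(p,float)-T[:3,3])
    a,b=c[0]/-c[2],-c[1]/-c[2];s=1+d['k1']*(a*a+b*b);K=np.array(d['mtx'])
    return K[0,0]*a*s+K[0,2],K[1,1]*b*s+K[1,2]
E
python3 - <<'E'
from h import *
import pickle
for n in('top','scene'):
    d=grab(n);pickle.dump(d,open(n+'0.pkl','wb'));print(n,np.round(d['extrinsics'],2).tolist(),d['k1'],np.array(d['mtx']).tolist())
    cv2.imwrite(f'pics/{n}0.png',cv2.resize(d['image'][:,:,::-1],(800,600),interpolation=cv2.INTER_CUBIC))
print(read_state())
E
```

```text
top [[0.02, 0.99, -0.14, 420.33], [-1.0, 0.02, -0.01, -51.93], [-0.01, 0.14, 0.99, 1308.36], [0.0, 0.0, 0.0, 1.0]] -0.16702647559159292 [[476.35042616278133, 0.0, 259.7371329222894], [0.0, 476.35042616278133, 188.90272764373168], [0.0, 0.0, 1.0]]
scene [[-0.36, -0.68, 0.64, 1439.21], [0.93, -0.25, 0.26, 320.95], [-0.01, 0.69, 0.72, 1036.56], [0.0, 0.0, 0.0, 1.0]] -0.1416897473054614 [[442.35684596010805, 0.0, 254.5237796327412], [0.0, 442.35684596010805, 188.8069656201872], [0.0, 0.0, 1.0]]
{'clock': 0.1, 'joints': array([-8.49396882e-01,  3.85497444e-01,  6.75239741e-03, -4.16821706e-04,
       -1.19395223e+00, -2.58595245e-01]), 'joint_vel': array([ 6.37096174e-04, -2.01059597e-03,  5.08934996e-03,  1.47306165e-03,
        3.23249669e-04, -6.08196854e-05]), 'joint_efforts': array([-5.27835455e-04, -3.93319595e+01,  1.88931155e+01,  4.19797763e+00,
       -2.56583873e-03,  6.14530634e-06]), 'position': array([ 278.80651238, -558.76670262,  215.51898403]), 'ee_rot': array([-2.29267540e-01,  9.73362961e-01,  9.29801649e-04, -2.76395009e-04]), 'contact_force': array([-0.4111616 ,  0.48543852,  0.21727388]), 'wrist_torque': array([ 0.02926567,  0.05896457, -0.06043416]), 'gripper_width': 85.11839138957532}
```

View pics/top0.png

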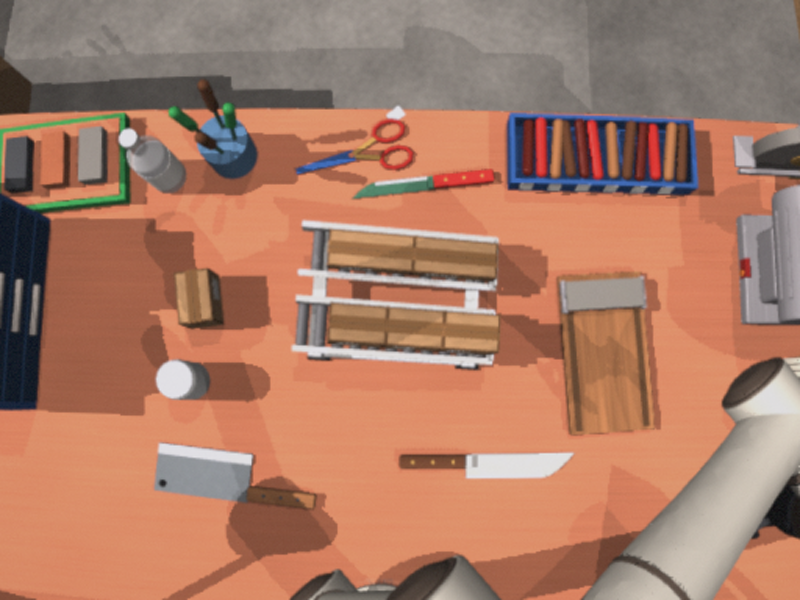

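View pics/scene0.png

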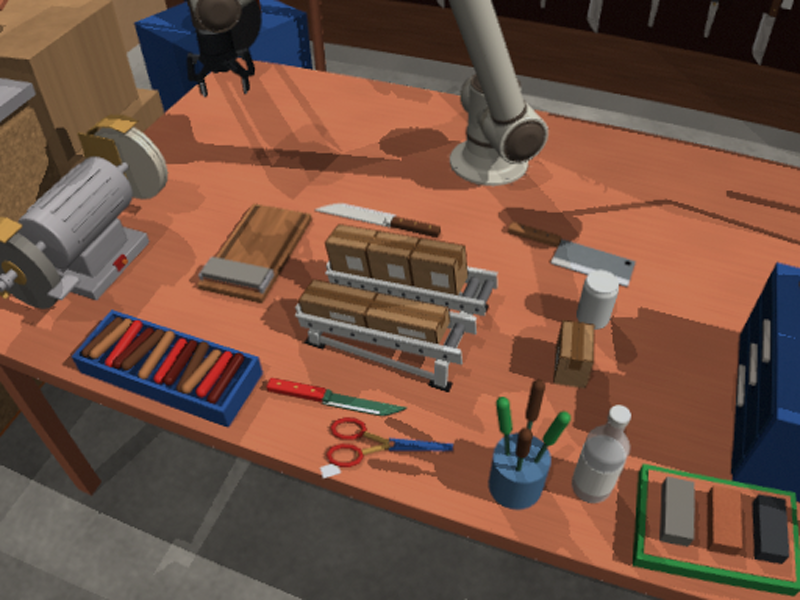

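The top view shows the task lane at about rows 300-360, with the oldest carton near (470,332). The fresh carton is at (200,297), the tin at (182,380) and the board at (607,355), all in 800x600 pixels. I'll zoom in for accurate corners.

```bash
python3 - <<'E'
from h import *
import pickle
d=pickle.load(open('top0.pkl','rb'));im=d['image'][:,:,::-1]
a=cv2.resize(im[170:240,185:325],None,fx=5.6,fy=5.6,interpolation=cv2.INTER_CUBIC)
b=cv2.resize(im[165:265,95:155],None,fx=2,fy=2,interpolation=cv2.INTER_CUBIC)
c=cv2.resize(im[165:215,105:150],None,fx=4,fy=4,interpolation=cv2.INTER_CUBIC)
e=cv2.resize(im[170:280,350:425],None,fx=1.8,fy=1.8,interpolation=cv2.INTER_CUBIC)
o=np.zeros((600,790,3),np.uint8);o[:a.shape[0],:a.shape[1]]=a[:,:790]
o[395:395+b.shape[0],:b.shape[1]]=b;o[395:395+c.shape[0],200:200+c.shape[1]]=c;o[395:395+e.shape[0],450:450+e.shape[1]]=e
cv2.imwrite('pics/z0.png',o)
print(a.shape,onz(d,498*.64,316*.64,140),onz(d,200*.64,297*.64,80),onz(d,182*.64,375*.64,105),onz(d,607*.64,370*.64,18))
E
```

```text
(392, 784, 3) [ 552.24220513 -183.77893098  140.        ] [582.09735203 311.61380226  80.        ] [449.10500605 327.95523693 105.        ] [ 474.13844448 -389.67222843   18.        ]
```

View pics/z0.png

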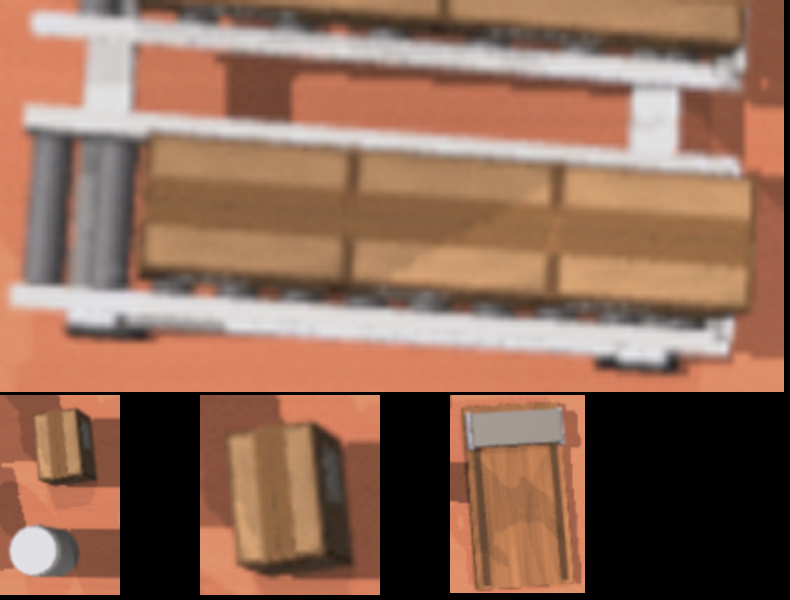

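```bash
cat > m.py <<'E'
from h import *
import pickle
d=pickle.load(open('top0.pkl','rb'))
def P(u,v,z,off,px,s): return onz(d,off[0]+(u-px[0]+.5)/s-.5,off[1]+(v-px[1]+.5)/s-.5,z)
A=lambda u,v,s:P(u,v,134.3+.1296*s,(185,170),(0,0),5.6)
o=[A(562,166,90),A(752,180,0),A(748,308,0),A(550,294,90)]
l=[A(150,136,270),A(142,275,270)]
print('oldest',np.round(o,1).tolist(),'\nrear',np.round(l,1).tolist())
ax=(l[0]+l[1]-o[1]-o[2])[:2]/2;print('lane yaw',np.degrees(np.arctan2(ax[1],ax[0])),np.linalg.norm(ax))
C=lambda u,v:P(u,v,80,(105,165),(200,395),4)
f=np.array([C(229,433),C(308,423),C(328,560),C(238,570)]);print('fresh',np.round(f,1).tolist(),f.mean(0))
for a,b in((0,3),(1,2),):
    e=f[a]-f[b];print(np.degrees(np.arctan2(e[1],e[0])),np.linalg.norm(e))
e=f[0]-f[1];print('w',np.degrees(np.arctan2(e[1],e[0])),np.linalg.norm(e))
print('tin',P(36,551,105,(95,165),(0,395),2))
E_=lambda u,v,z:P(u,v,z,(350,170),(450,395),1.8)
print('board',[np.round(E_(*q),1).tolist() for q in((473,448,40),(565,441,40),(484,588,18),(575,580,18),(472,447,18))])
E
python3 m.py
```

```text
oldest [[557.6, -99.9, 146.0], [554.2, -184.8, 134.3], [497.3, -183.2, 134.3], [501.3, -95.4, 146.0]] 
rear [[564.7, 78.9, 169.3], [504.6, 80.4, 169.3]]
lane yaw 88.07071628282777 263.82011853019696
fresh [[624.2, 358.6, 80.0], [631.7, 304.6, 80.0], [540.6, 286.0, 80.0], [532.7, 346.7, 80.0]] [582.33558354 323.95798031  80.        ]
7.376749073373135 92.28845627625006
11.585502355890338 92.98097398549683
w 97.91070855011176 54.440947340121774
tin [441.76380706 337.52435675 105.        ]
board [[573.6, -313.9, 40.0], [586.5, -455.8, 40.0], [365.0, -334.5, 18.0], [377.2, -475.3, 18.0], [577.8, -316.9, 18.0]]
```

```bash
cat > plan.py <<'E'
from h import *
lam=np.radians(88.1);T=.13
U=np.array([np.cos(lam)*np.cos(T),np.sin(lam)*np.cos(T),np.sin(T)])
Y=np.array([-np.sin(lam),np.cos(lam),0]);N=np.cross(U,Y)
def frame(z,y): z=z/np.linalg.norm(z);x=np.cross(y,z);return np.array([x,np.cross(z,x),z]).T
LANE=frame(-N,Y)
def down(yawdeg): a=np.radians(yawdeg);return frame(np.array([0,0,-1.]),np.array([np.cos(a),np.sin(a),0]))
def plan(p,Rt,s=None):
    s=s or read_state();Rc=R.from_quat(s['ee_rot']).as_matrix()
    print('clk',s['clock'],'pos',np.round(s['position'],1),'F',np.round(s['contact_force'],1),'w',round(s['gripper_width'],1))
    print(' rot tool deg',np.round(np.degrees(R.from_matrix(Rc.T@Rt).as_rotvec()),2),' shift cm (target frame)',np.round(Rt.T@(np.array(p)-s['position'])/10,2),'q6',s['joints'][5])
E
python3 -c "
from plan import *
print(N)
plan(np.array([527.8,-135.6,100.5])+100*N,LANE)"
```

```text
[-0.00429804 -0.12956287  0.99156189]
clk 0.1 pos [ 278.8 -558.8  215.5] F [-0.4  0.5  0.2] w 85.1
 rot tool deg [ -3.9   -6.66 -61.51]  shift cm (target frame) [-41.26 -23.48   6.99] q6 -0.2585952449135421
```

>>> servo_tool --pt "1 0 0 0 -0.49 -0.83 -7.69" --pt "1 0 0 0 -0.49 -0.83 -7.69" --pt "1 0 0 0 -0.49 -0.83 -7.69" --pt "1 0 0 0 -0.49 -0.83 -7.69" --pt "1 0 0 0 -0.49 -0.83 -7.69" --pt "1 0 0 0 -0.49 -0.83 -7.69" --pt "1 0 0 0 -0.49 -0.83 -7.69" --pt "1 0 0 0 -0.49 -0.83 -7.69"

```text
clock: 0.9
position: [278.8, -559.0, 215.9]
ee_rot: [-0.696, 0.715, 0.045, 0.047]
contact_force: [-0.9, -0.8, -1.0]
gripper_width: 85.3
```

>>> servo_tool --pt "1 -4.1 -2.3 0.3 0 0 0" --pt "1 -4.1 -2.3 0.3 0 0 0" --pt "1 -4.1 -2.3 0.3 0 0 0" --pt "1 -4.1 -2.3 0.3 0 0 0" --pt "1 -4.1 -2.3 0.6 0 0 0" --pt "1 -4.1 -2.3 0.8 0 0 0" --pt "1 -4.1 -2.3 1 0 0 0" --pt "1 -4.1 -2.3 1.2 0 0 0" --pt "1 -4.1 -2.3 1 0 0 0" --pt "1 -4.1 -2.3 1 0 0 0" --pt "1 0 0 0 0 0 0" --pt "1 0 0 0 0 0 0"

```text
clock: 2.1
position: [522.5, -150.5, 201.0]
ee_rot: [-0.695, 0.716, 0.045, 0.046]
contact_force: [0.9, -1.3, 0.5]
gripper_width: 85.7
```

```bash
python3 -c "
from plan import *
d=grab('wrist','w1.png')
c=np.array([527.8,-135.6,100.5])
plan(c+100*N,LANE)
t=c+40*N
for a in(-45,45):
  for b in(-30,30): print(np.round(proj(d,t+a*U+b*Y)))"
```

```text
clk 2.15 pos [ 522.2 -151.5  201.2] F [-0.2 -0.3  0.2] w 84.8
 rot tool deg [ 0.04 -0.11  0.06]  shift cm (target frame) [-0.29 -0.5   0.2 ] q6 0.08749170551798467
[207. 142.]
[290. 142.]
[211. 254.]
[286. 254.]
```

View pics/w1.png

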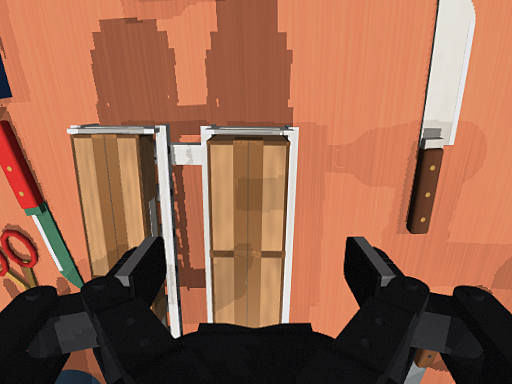

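The wrist view shows the oldest carton's front edge at row 140 (cols 209-290) and its rear joint at row 253. My predictions were 142 and 254, so I'll descend and grip.

>>> servo_tool --pt "1 -0.3 -0.5 0.2 0 0 0" --pt "1 0 0 2 0 0 0" --pt "1 0 0 2 0 0 0" --pt "1 0 0 2 0 0 0" --pt "1 0 0 2 0 0 0" --pt "1 0 0 1 0 0 0" --pt "1 0 0 1 0 0 0" --pt "1 0 0 0 0 0 0" --pt "1 0 0 0 0 0 0"

```text
clock: 3.05
position: [528.6, -136.2, 101.4]
ee_rot: [-0.694, 0.717, 0.044, 0.046]
contact_force: [-0.2, -0.3, 0.5]
gripper_width: 85.2
```

>>> servo_tool --pt "0 0 0 0 0 0 0" --pt "0 0 0 0 0 0 0" --pt "0 0 0 0 0 0 0" --pt "0 0 0 0 0 0 0" --pt "0 0 0 0 0 0 0" --pt "0 0 0 0 0 0 0" --pt "0 0 0 0 0 0 0" --pt "0 0 0 0 0 0 0" --pt "0 0 0 0 0 0 0" --pt "0 0 0 0 0 0 0"

```text
clock: 4.05
position: [528.7, -135.9, 102.1]
ee_rot: [-0.694, 0.717, 0.044, 0.047]
contact_force: [-1.5, 0.6, 7.5]
gripper_width: 59.0
```

```bash
python3 -c "
from plan import *
plan(np.array([527.8,-135.6,100.5]),LANE)"
```

```text
clk 4.05 pos [ 528.7 -135.9  102.1] F [-1.5  0.6  7.5] w 59.0
 rot tool deg [-0.13 -0.12  0.05]  shift cm (target frame) [-0.01  0.09  0.17] q6 0.09693136257450403
```

>>> servo_tool --pt "0 0 0 -0.3 0 0 0" --pt "0 0 0 -0.8 0 0 0" --pt "0 0 0 -1 0 0 0" --pt "0 0 0 -1 0 0 0" --pt "0 0 0 -1 0 0 0" --pt "0 0 0 -1 0 0 0" --pt "0 0 0 -1.2 0 0 0" --pt "0 0 0 -1.5 0 0 0" --pt "0 0 0 -1.5 0 0 0" --pt "0 0 0 -1.5 0 0 0" --pt "0 0 0 -1 0 0 0" --pt "0 0 0 0 0 0 0"

```text
clock: 5.25
position: [528.6, -151.2, 220.0]
ee_rot: [-0.694, 0.717, 0.043, 0.048]
contact_force: [-0.5, -0.1, -2.5]
gripper_width: 58.8
```

```bash
python3 -c "
from plan import *
plan([471,-396,140],down(178))
plan([471,-396,140],down(185))"
```

```text
clk 5.25 pos [ 528.6 -151.2  220. ] F [-0.5 -0.1 -2.5] w 58.8
 rot tool deg [-0.26  7.32  0.14]  shift cm (target frame) [24.67  4.9   8.  ] q6 0.07911516869141094
clk 5.25 pos [ 528.6 -151.2  220. ] F [-0.5 -0.1 -2.5] w 58.8
 rot tool deg [-0.71  7.3  -6.85]  shift cm (target frame) [23.89  7.87  8.  ] q6 0.07911516869141094
```

>>> servo_tool --pt "0 0 0 0 -0.35 3.65 -3.4" --pt "0 0 0 0 -0.35 3.65 -3.4" --pt "0 3 1 0 0 0 0" --pt "0 3 1 0 0 0 0" --pt "0 3 1 0.5 0 0 0" --pt "0 3 1 1 0 0 0" --pt "0 3 1 1.5 0 0 0" --pt "0 3 1 2 0 0 0" --pt "0 3 1 2 0 0 0" --pt "0 2.9 0.9 1 0 0 0" --pt "0 0 0 0 0 0 0" --pt "0 0 0 0 0 0 0"

```text
clock: 6.45
position: [468.4, -395.8, 136.7]
ee_rot: [0.736, -0.677, -0.003, 0.001]
contact_force: [0.3, 0.8, -2.9]
gripper_width: 59.0
```

```bash
python3 -c "
from plan import *
grab('wrist','w2.png');d=grab('scene')
cv2.imwrite('pics/s2.png',cv2.resize(d['image'][110:230,110:330,::-1],None,fx=3.5,fy=3.5))
plan([471,-396,60],down(185))"
```

```text
clk 6.55 pos [ 469.5 -395.2  138.1] F [ 0.2 -0.4 -2.4] w 58.7
 rot tool deg [ 0.22  0.06 -0.02]  shift cm (target frame) [ 0.1  -0.15  7.81] q6 0.5219995401982639
```

View pics/s2.png

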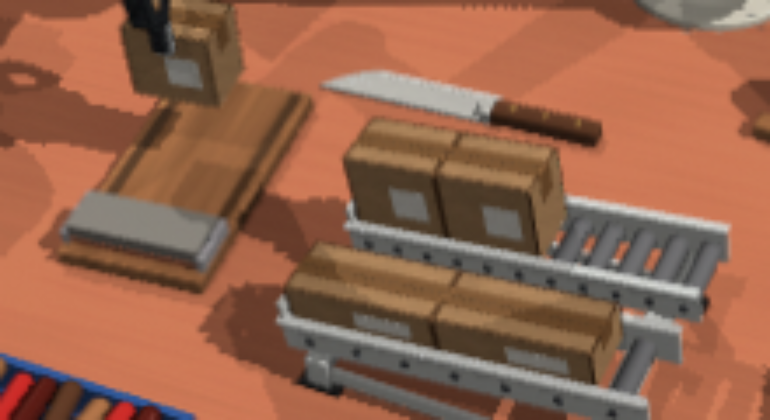

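The scene shows that the second and third cartons have rolled down to the stop and touch each other. The oldest carton is held level above the board, so I'll lower it slowly.

>>> servo_tool --pt "0 0 0 1.5 0 0 0" --pt "0 0 0 1.5 0 0 0" --pt "0 0 0 1.5 0 0 0" --pt "0 0 0 1.3 0 0 0" --pt "0 0 0 1 0 0 0" --pt "0 0 0 0.5 0 0 0" --pt "0 0 0 0.1 0 0 0" --pt "0 0 0 0 0 0 0" --pt "0 0 0 0 0 0 0"

```text
clock: 7.45
position: [469.3, -396.1, 64.7]
ee_rot: [0.737, -0.676, -0.001, 0.001]
contact_force: [-0.2, -0.2, -3.0]
gripper_width: 58.6
```

>>> servo_tool --pt "0 0 0 0.1 0 0 0" --pt "0 0 0 0 0 0 0"

```text
clock: 7.65
position: [468.9, -395.8, 63.2]
ee_rot: [0.737, -0.676, -0.001, 0.001]
contact_force: [0.1, 0.2, -3.5]
gripper_width: 58.3
```

>>> servo_tool --pt "0 0 0 0.1 0 0 0" --pt "0 0 0 0 0 0 0"

```text
clock: 7.85
position: [468.7, -395.7, 61.9]
ee_rot: [0.737, -0.676, -0.002, 0.001]
contact_force: [-0.4, -1.2, -4.3]
gripper_width: 58.7
```

>>> servo_tool --pt "0 0 0 0.1 0 0 0" --pt "0 0 0 0 0 0 0"

```text
clock: 8.05
position: [468.7, -395.7, 60.8]
ee_rot: [0.737, -0.676, -0.002, 0.001]
contact_force: [-0.1, 0.8, -3.6]
gripper_width: 58.8
```

>>> servo_tool --pt "0 0 0 0.1 0 0 0" --pt "0 0 0 0 0 0 0"

```text
clock: 8.25
position: [468.9, -395.8, 60.0]
ee_rot: [0.737, -0.676, -0.002, 0.001]
contact_force: [0.3, -0.4, -3.5]
gripper_width: 58.7
```

>>> servo_tool --pt "0 0 0 0.1 0 0 0" --pt "0 0 0 0 0 0 0"

```text
clock: 8.45
position: [468.9, -395.7, 59.8]
ee_rot: [0.737, -0.676, -0.002, 0.001]
contact_force: [-1.8, 3.1, 2.6]
gripper_width: 58.9
```

Contact felt (force up from -3.5 to +2.6 N). I'll release and retreat.

>>> servo_tool --pt "0.8 0 0 0 0 0 0" --pt "0.9 0 0 0 0 0 0" --pt "1 0 0 0 0 0 0" --pt "1 0 0 0 0 0 0" --pt "1 0 0 0 0 0 0" --pt "1 0 0 0 0 0 0" --pt "1 0 0 0 0 0 0" --pt "1 0 0 0 0 0 0"

```text
clock: 9.25
position: [468.8, -395.7, 59.0]
ee_rot: [0.737, -0.676, -0.002, 0.001]
contact_force: [-0.1, 0.4, 0.2]
gripper_width: 85.5
```

>>> servo_tool --pt "1 0 0 -0.5 0 0 0" --pt "1 0 0 -1.5 0 0 0" --pt "1 0 0 -3 0 0 0" --pt "1 0 0 -4 0 0 0" --pt "1 0 0 -4 0 0 0" --pt "1 0 0 -4 0 0 0" --pt "1 0 0 0 0 0 0"

```text
clock: 9.95
position: [472.3, -398.0, 236.9]
ee_rot: [0.737, -0.676, 0.006, 0.0]
contact_force: [0.8, -0.4, 1.6]
gripper_width: 85.3
```

```bash
python3 -c "
from plan import *
plan([582,324,260],down(99.5))"
```

```text
clk 9.95 pos [ 472.3 -398.   236.9] F [ 0.8 -0.4  1.6] w 85.3
 rot tool deg [-0.69 -0.09 85.5 ]  shift cm (target frame) [-22.74  69.4   -2.31] q6 0.5224167151260399
```

>>> servo_tool --pt "1 0 0 0 0 0 8.55" --pt "1 0 0 0 0 0 8.55" --pt "1 0 0 0 0 0 8.55" --pt "1 0 0 0 0 0 8.55" --pt "1 0 0 0 0 0 8.55" --pt "1 0 0 0 0 0 8.55" --pt "1 0 0 0 0 0 8.55" --pt "1 0 0 0 0 0 8.55" --pt "1 0 0 0 0 0 8.55" --pt "1 0 0 0 0 0 8.55"

```text
clock: 10.95
position: [469.4, -395.7, 228.9]
ee_rot: [-0.079, 0.997, 0.0, -0.002]
contact_force: [-0.6, 0.1, -0.3]
gripper_width: 85.3
```

>>> servo_tool --pt "1 -1.4 4.3 -0.4 0 0 0" --pt "1 -1.4 4.3 -0.4 0 0 0" --pt "1 -1.4 4.3 -0.4 0 0 0" --pt "1 -1.4 4.3 -0.4 0 0 0" --pt "1 -1.4 4.3 -0.4 0 0 0" --pt "1 -1.4 4.3 -0.4 0 0 0" --pt "1 -1.4 4.3 0 0 0 0" --pt "1 -1.4 4.3 0 0 0 0"

```text
clock: 11.75
position: [523.5, -36.3, 253.4]
ee_rot: [-0.082, 0.997, 0.0, -0.002]
contact_force: [1.6, 0.3, -0.1]
gripper_width: 85.3
```

>>> servo_tool --pt "1 -1.4 4.3 0 0 0 0" --pt "1 -1.4 4.3 0 0 0 0" --pt "1 -1.4 4.3 0 0 0 0" --pt "1 -1.4 4.3 0 0 0 0" --pt "1 -1.4 4.3 0 0 0 0" --pt "1 -1.4 4.3 0 0 0 0" --pt "1 -1.4 4.3 0 0 0 0" --pt "1 0 0 0 0 0 0" --pt "1 0 0 0 0 0 0"

```text
clock: 12.65
position: [570.5, 275.9, 252.0]
ee_rot: [-0.083, 0.997, 0.0, -0.003]
contact_force: [0.2, -0.6, -0.3]
gripper_width: 85.6
```

```bash
python3 -c "
from plan import *
d=grab('wrist','w3.png')
plan([582.3,324,160],down(99.5))
a=np.radians(9.5);u=np.array([np.cos(a),np.sin(a),0]);v=np.array([-u[1],u[0],0])
for p in(-45,45):
  for q in(-30,30): print(np.round(proj(d,np.array([582.3,324,80])+p*u+q*v)))
import pickle;pickle.dump(d,open('w3.pkl','wb'))"
```

```text
clk 12.7 pos [570.5 274.9 252.5] F [-0.1 -0.3 -0.3] w 85.2
 rot tool deg [ 0.04 -0.27 -0.02]  shift cm (target frame) [-1.97  4.65  9.25] q6 -2.1070042744302975
[269. 147.]
[324. 147.]
[268. 223.]
[319. 223.]
```

View pics/w3.png

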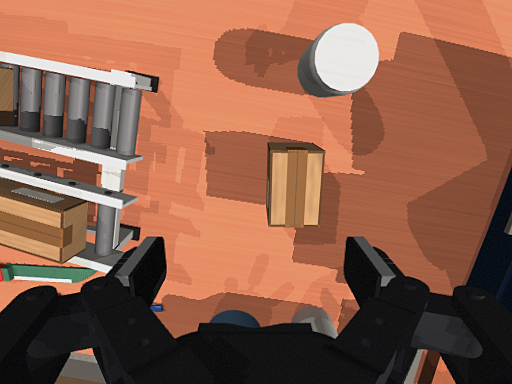

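The wrist view shows the fresh carton's top at cols 270-324, rows 150-226. That is about 3 px (3 mm) further along its length than I predicted. The tin is well clear, at (345,58).

>>> servo_tool --pt "1 -1.2 2.3 3 0 0 0" --pt "1 -1.1 2.4 3 0 0 0" --pt "1 0 0 2 0 0 0" --pt "1 0 0 0 0 0 0" --pt "1 0 0 0 0 0 0"

```text
clock: 13.2
position: [586.0, 323.9, 173.8]
ee_rot: [-0.082, 0.997, 0.0, -0.002]
contact_force: [0.3, 0.3, 0.7]
gripper_width: 85.5
```

```bash
python3 -c "
from plan import *
plan([585.3,324.5,40],down(99.5))"
```

```text
clk 13.2 pos [586.  323.9 173.8] F [0.3 0.3 0.7] w 85.5
 rot tool deg [ 0.04 -0.18 -0.11]  shift cm (target frame) [ 0.06  0.07 13.38] q6 -2.1506579777391948
```

>>> servo_tool --pt "1 0 0.1 2 0 0 0" --pt "1 0 0 2 0 0 0" --pt "1 0 0 2 0 0 0" --pt "1 0 0 2 0 0 0" --pt "1 0 0 2 0 0 0" --pt "1 0 0 2 0 0 0" --pt "1 0 0 1.2 0 0 0" --pt "1 0 0 0 0 0 0" --pt "1 0 0 0 0 0 0"

```text
clock: 14.1
position: [585.9, 326.4, 42.5]
ee_rot: [-0.082, 0.997, 0.001, -0.001]
contact_force: [0.0, 1.1, 0.1]
gripper_width: 85.3
```

>>> servo_tool --pt "0 0 0 0 0 0 0" --pt "0 0 0 0 0 0 0" --pt "0 0 0 0 0 0 0" --pt "0 0 0 0 0 0 0" --pt "0 0 0 0 0 0 0" --pt "0 0 0 0 0 0 0" --pt "0 0 0 0 0 0 0" --pt "0 0 0 0 0 0 0" --pt "0 0 0 0 0 0 0" --pt "0 0 0 0 0 0 0"

```text
clock: 15.1
position: [585.8, 326.3, 42.7]
ee_rot: [-0.083, 0.997, 0.001, -0.001]
contact_force: [-1.3, -1.9, 5.6]
gripper_width: 58.6
```

```bash
python3 -c "
from plan import *
plan([585.3,324.5,40],down(99.5))"
```

```text
clk 15.1 pos [585.8 326.3  42.7] F [-1.3 -1.9  5.6] w 58.6
 rot tool deg [ 0.1  -0.08 -0.03]  shift cm (target frame) [ 0.08 -0.17  0.27] q6 -2.151487949491154
```

>>> servo_tool --pt "0 0 0 -0.5 0 0 0" --pt "0 0 0 -1.5 0 0 0" --pt "0 0 0 -3 0 0 0" --pt "0 0 0 -3 0 0 0" --pt "0 0 0 -3 0 0 0" --pt "0 0 0 -3 0 0 0" --pt "0 0 0 -3 0 0 0" --pt "0 0 0 -2 0 0 0" --pt "0 0 0 -1 0 0 0" --pt "0 0 0 0 0 0 0" --pt "0 0 0 0 0 0 0"

```text
clock: 16.2
position: [584.7, 325.7, 239.1]
ee_rot: [-0.082, 0.997, -0.0, -0.004]
contact_force: [-0.4, 0.6, -6.2]
gripper_width: 58.3
```

```bash
cat >> m.py <<'E'
B=lambda u,v,s:P(u,v,66.9+.1296*s,(185,170),(0,0),5.6)
print('rails rear',[np.round(B(*q),1).tolist() for q in((27,104,320),(27,130,320),(12,286,320),(12,309,320))])
print('rails front',[np.round(B(*q),1).tolist() for q in((738,158,0),(738,176,0),(730,328,0),(730,354,0))])
E
python3 m.py|grep rails; python3 -c "
from plan import *
O=np.array([526,-173.6,55]);print(O+235*U,O+320*U)
plan(O+235*U+143*N,LANE)"
```

```text
rails rear [[586.1, 142.8, 108.4], [574.2, 142.3, 108.4], [502.8, 146.5, 108.4], [492.4, 146.1, 108.4]]
rails front [[572.1, -185.8, 66.9], [563.6, -185.8, 66.9], [492.3, -182.4, 66.9], [480.2, -182.5, 66.9]]
[533.7257217   59.28893597  85.46402352] [536.52013167 143.52535961  96.48292564]
clk 16.2 pos [584.7 325.7 239.1] F [-0.4  0.6 -6.2] w 58.3
 rot tool deg [ -4.81  -6.57 -78.57]  shift cm (target frame) [28.56  4.21 -2.54] q6 -2.152239080951957
```

>>> servo_tool --pt "0 0 0 0 -0.48 -0.66 -7.86" --pt "0 0 0 0 -0.48 -0.66 -7.86" --pt "0 0 0 0 -0.48 -0.66 -7.86" --pt "0 0 0 0 -0.48 -0.66 -7.86" --pt "0 0 0 0 -0.48 -0.66 -7.86" --pt "0 0 0 0 -0.48 -0.66 -7.86" --pt "0 0 0 0 -0.48 -0.66 -7.86" --pt "0 0 0 0 -0.48 -0.66 -7.86" --pt "0 0 0 0 -0.48 -0.66 -7.86" --pt "0 0 0 0 -0.48 -0.66 -7.86" --pt "0 0 0 0 0 0 0"

```text
clock: 17.3
position: [584.9, 325.1, 238.4]
ee_rot: [-0.694, 0.717, 0.045, 0.046]
contact_force: [-0.7, 0.2, -4.9]
gripper_width: 58.8
```

>>> servo_tool --pt "0 2 0.4 -0.3 0 0 0" --pt "0 4 0.6 -0.4 0 0 0" --pt "0 4 0.6 -0.4 0 0 0" --pt "0 4 0.6 -0.4 0 0 0" --pt "0 4 0.6 -0.4 0 0 0" --pt "0 4 0.6 -0.3 0 0 0" --pt "0 4 0.4 0 0 0 0" --pt "0 2 0.2 0 0 0 0" --pt "0 0 0 0 0 0 0" --pt "0 0 0 0 0 0 0"

```text
clock: 18.3
position: [536.3, 46.6, 225.1]
ee_rot: [-0.693, 0.718, 0.045, 0.048]
contact_force: [-0.2, 0.8, -4.4]
gripper_width: 58.8
```

```bash
python3 -c "
from plan import *
O=np.array([528,-173.6,55])
p=O+238*U+42.7*N
plan(p,LANE)
d=grab('scene')
cv2.imwrite('pics/s3.png',cv2.resize(d['image'][100:240,150:350,::-1],None,fx=4,fy=4))
"
```

```text
clk 18.3 pos [536.3  46.6 225.1] F [-0.2  0.8 -4.4] w 58.8
 rot tool deg [-0.14  0.07 -0.12]  shift cm (target frame) [0.26 0.1  9.74] q6 -0.2944986874697809
```

View pics/s3.png

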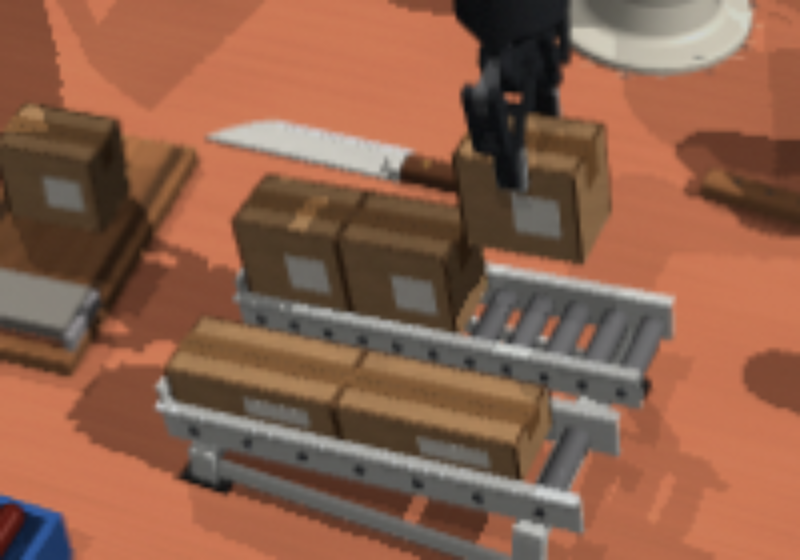

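The oldest stands on the board, and two cartons sit at the stop. The fresh carton hovers over the free rollers, aligned with the lane and behind the third. I'll lower it.

>>> servo_tool --pt "0 0 0.1 1.5 0 0 0" --pt "0 0 0 1.5 0 0 0" --pt "0 0 0 1.5 0 0 0" --pt "0 0 0 1.5 0 0 0" --pt "0 0 0 1 0 0 0" --pt "0 0 0 1 0 0 0" --pt "0 0 0 0.5 0 0 0" --pt "0 0 0 0 0 0 0" --pt "0 0 0 0 0 0 0"

```text
clock: 19.25
position: [536.7, 58.3, 142.0]
ee_rot: [-0.694, 0.717, 0.044, 0.049]
contact_force: [-0.7, 0.1, -5.3]
gripper_width: 58.7
```

```bash
python3 -c "
from plan import *
O=np.array([528,-173.6,55])
plan(O+238*U+42.7*N,LANE)
"
```

```text
clk 19.25 pos [536.7  58.3 142. ] F [-0.7  0.1 -5.3] w 58.7
 rot tool deg [-0.25  0.1   0.08]  shift cm (target frame) [0.33 0.11 1.35] q6 -0.2810701165196355
```

>>> servo_tool --pt "0 0 0 0.3 0 0 0" --pt "0 0 0 0.1 0 0 0" --pt "0 0 0 0 0 0 0"

```text
clock: 19.55
position: [536.2, 58.6, 137.6]
ee_rot: [-0.694, 0.717, 0.044, 0.049]
contact_force: [-0.5, 0.9, -5.5]
gripper_width: 58.4
```

>>> servo_tool --pt "0 0 0 0.15 0 0 0" --pt "0 0 0 0 0 0 0"

```text
clock: 19.75
position: [536.2, 58.9, 136.0]
ee_rot: [-0.694, 0.717, 0.045, 0.048]
contact_force: [-0.2, -0.2, -4.9]
gripper_width: 58.6
```

>>> servo_tool --pt "0 0 0 0.15 0 0 0" --pt "0 0 0 0 0 0 0"

```text
clock: 19.95
position: [536.2, 59.1, 134.4]
ee_rot: [-0.694, 0.717, 0.045, 0.048]
contact_force: [0.5, -0.5, -5.0]
gripper_width: 58.7
```

>>> servo_tool --pt "0 0 0 0.2 0 0 0" --pt "0 0 0 0 0 0 0"

```text
clock: 20.15
position: [536.1, 59.3, 132.3]
ee_rot: [-0.694, 0.717, 0.045, 0.048]
contact_force: [0.5, -0.0, -5.4]
gripper_width: 58.4
```

>>> servo_tool --pt "0 0 0 0.15 0 0 0" --pt "0 0 0 0 0 0 0"

```text
clock: 20.35
position: [536.2, 59.6, 130.9]
ee_rot: [-0.694, 0.717, 0.045, 0.048]
contact_force: [-0.3, 0.0, -5.7]
gripper_width: 58.9
```

>>> servo_tool --pt "0 0 0 0.1 0 0 0" --pt "0 0 0 0 0 0 0"

```text
clock: 20.55
position: [536.3, 59.7, 130.0]
ee_rot: [-0.694, 0.717, 0.045, 0.048]
contact_force: [-0.3, 0.8, -5.1]
gripper_width: 58.5
```

>>> servo_tool --pt "0 0 0 0.1 0 0 0" --pt "0 0 0 0 0 0 0"

```text
clock: 20.75
position: [536.3, 59.8, 129.0]
ee_rot: [-0.694, 0.717, 0.045, 0.048]
contact_force: [-0.3, -0.2, -5.2]
gripper_width: 58.6
```

>>> servo_tool --pt "0 0 0 0.1 0 0 0" --pt "0 0 0 0 0 0 0"

```text
clock: 20.95
position: [536.4, 59.8, 128.8]
ee_rot: [-0.694, 0.717, 0.044, 0.048]
contact_force: [-2.1, -1.1, -0.0]
gripper_width: 58.6
```

>>> servo_tool --pt "0 0 0 0.1 0 0 0" --pt "0 0 0 0 0 0 0"

```text
clock: 21.15
position: [536.5, 59.8, 128.7]
ee_rot: [-0.694, 0.717, 0.044, 0.049]
contact_force: [-2.8, -0.5, 4.6]
gripper_width: 58.8
```

>>> servo_tool --pt "0 0 0 0.1 0 0 0" --pt "0 0 0 0 0 0 0"

```text
clock: 21.35
position: [536.5, 59.7, 128.6]
ee_rot: [-0.695, 0.716, 0.044, 0.048]
contact_force: [-4.7, -1.7, 10.2]
gripper_width: 58.4
```

Contact came at the expected height. I'll release and retreat along the lane normal.

>>> servo_tool --pt "0 0 0 -0.1 0 0 0" --pt "0.8 0 0 0 0 0 0" --pt "0.9 0 0 0 0 0 0" --pt "1 0 0 0 0 0 0" --pt "1 0 0 0 0 0 0" --pt "1 0 0 0 0 0 0" --pt "1 0 0 0 0 0 0" --pt "1 0 0 0 0 0 0" --pt "1 0 0 0 0 0 0" --pt "1 0 0 0 0 0 0"

```text
clock: 22.35
position: [536.4, 60.1, 127.1]
ee_rot: [-0.694, 0.717, 0.044, 0.049]
contact_force: [0.7, 0.7, 0.1]
gripper_width: 85.4
```

>>> servo_tool --pt "1 0 0 -0.5 0 0 0" --pt "1 0 0 -1 0 0 0" --pt "1 0 0 -2 0 0 0" --pt "1 0 0 -3 0 0 0" --pt "1 0 0 -3 0 0 0" --pt "1 -2 0 -3 0 0 0" --pt "1 -4 2 0 0 0 0" --pt "1 -4 2 0 0 0 0" --pt "1 -4 2 0 0 0 0" --pt "1 -4 2 0 0 0 0" --pt "1 0 0 0 0 0 0" --pt "1 0 0 0 0 0 0"

```text
clock: 23.55
position: [460.8, 225.5, 275.5]
ee_rot: [-0.695, 0.716, 0.044, 0.049]
contact_force: [0.1, -0.5, -0.1]
gripper_width: 85.6
```

```bash
python3 -c "
from plan import *
d=grab('scene');e=grab('top')
a=cv2.resize(d['image'][100:240,110:390,::-1],None,fx=2.8,fy=2.8)
b=cv2.resize(e['image'][160:280,90:430,::-1],None,fx=2.3,fy=2.3)[:, :784]
cv2.imwrite('pics/s4.png',np.vstack([cv2.resize(a,(784,392))[:320],b]))
plan([0,0,0],LANE)
"
```

```text
Traceback (most recent call last):
ValueError: all the input array dimensions except for the concatenation axis must match exactly, but along dimension 1, the array at index 0 has size 784 and the array at index 1 has size 782
```

```bash
python3 -c "
from plan import *
d=grab('scene');e=grab('top')
a=cv2.resize(d['image'][100:220,110:390,::-1],(784,320))
b=cv2.resize(e['image'][160:280,90:430,::-1],(784,276))
cv2.imwrite('pics/s4.png',np.vstack([a,b]))
print(read_state()['clock'])
"
```

```text
23.75
```

View pics/s4.png

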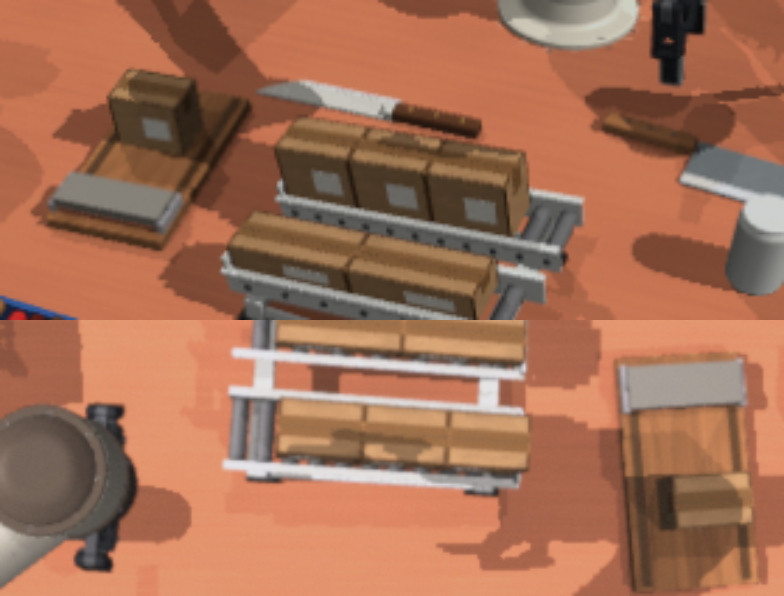

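The final pictures show three cartons closed up against the stop, as in the starting picture. The oldest stands upright on the clear board, and the tin and flat cartons are in place. I'll hand the job in.

```bash
python3 -c "
from bench import *
print(job_done())"
```

```text
the job is handed in; nothing more can be done
None
```

The job is done and handed in at about 24 s, well under the 58 s limit.

- **Oldest carton:** I lifted it square to the lane and set it upright on the clear part of the honing board. I released it only after feeling contact. The gripper's position at release put it at about x 469, y -396 mm, close to the middle of the clear area.
- **Two following cartons:** they rolled down to the stop by themselves and stayed in their lane.
- **Fresh carton:** I turned it lengthwise and set it on the rollers just behind the third carton. It then rolled down against it.

My last scene and top pictures show three cartons closed up with no visible gaps and the oldest upright on the board. The oil tin and flat cartons look undisturbed, though I judged these by eye and did not measure them again. The gripper was well clear when I handed in. The highest wrist force I read was about 11 N, pressing the fresh carton onto the rollers. No check failed or disagreed.

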